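Uncase the egg flute and stand it in its cup for tuning

ROBOT

A 6-joint arm with a two-finger parallel gripper is mounted at the origin on a cart in front of the work surface, level with it; the furniture and walls round the work are solid. World frame = base frame: x ahead of the robot, y to its left, z up, the work surface at z = 0. Lengths are in m, angles in rad, forces in N, time in s.
With the tool pointing down it reaches from about 0.325 to 0.9 m from the base axis. Payload 6.1 kg.
Tool frame: the origin (TCP) lies at the very end of the fingers, on their centre line; the grasp point (between the pads) lies 19 mm behind it (r.pinch_z is the distance from the TCP to the grasp point, in m); z points along the fingers, y is the line along which they close (so a half turn about z gives the same grasp; the last joint's range is limited). The gripper opens to 87 mm and grips with 3 to 60 N. Pads are 19 mm wide; open, the fingers measure 117 mm over their backs; the gripper's body (75 mm by 190 mm) begins 51 mm behind the grasp point.
Start: joints at [0.999, 0.22, 1.526, -0, 1.395, -0.126], TCP at [0.269, 0.564, 0.223] pointing down, gripper open.
Joint ranges: [-2.98, 2.98], [-0.91, 2.08], [0.09, 2.57], [-1.24, 4.39], [0.2, 2.65], [-2.68, 2.68]. Speed limits (rad/s): [2.57, 2.57, 3.01, 3.14, 3.14, 3.14].

INTERFACE

Orientations are given as a 3x3 rotation matrix whose columns are the frame's x, y, z axes.
In Python, from rig import r gives the robot as it stands.
- The arm moves only by the shell command python3 -m crank 'ROWS' [FORCE]. ROWS is JSON, a list of rows, each a list of 3 entries, a list of its own where there are three numbers: the shift along the tool's x, y, z in cm, then the turn, a rotation vector about the tool's x, y, z in rad, then the finger opening in cm, from 0 to 8.7. In form: [[[x, y, z], [ax, ay, az], claw], ...]. A call has 1 to 8 rows; each row shifts and turns the commanded pose from where the row before left it, along the tool's axes as they then stand; what a row does not reach is not made up. A row lasts 1/12 s, in which the tool goes at most 41.7 mm and 7.16 degrees, less where a joint would pass 70% of its speed; a pose out of reach is approached as far as the arm can. A call is refused whole if a number of a shift passes 4.17 or a number of a turn 0.125, either way. A call with a gripper value outside its range is refused whole. The fingers move at their own pace and stop on an object; FORCE is the grip in N (left out, the last holds). Time passes only in rows, so rows that do not move let the fingers close. It gives the time, the measured TCP pose, the force, the opening and the grip force at its end, in the units of the state.
- r.sense(): the state, without advancing time (a new reading comes with each control period).
- r.capture(name): name is "side" or "top"; returns a dict with "frame" (420x560x3 uint8, red, green, blue), "camera_matrix" (3x3 intrinsics, pixels), "extrinsics" (4x4, takes a point from camera to world coordinates). Camera axes: x right, y down, z forward; pixel columns grow to the right and rows downward; lengths in m; the calibration is good to about 2 mm. A picture is of the moment at which its call begins. There is no depth.
- r.finish_job(): hands the job in; it is judged then, once.
Trained networks look in a picture, given as the dict that the camera call returned (one of the last four; its "shot" number tells which), for a name from the list of things; names that differ only in an ending like _2 or _b are one class to them, and where a whole thing is asked for, a point or a joint stands for the part that bears it (a point fixed in the world has none). Each returns a list of dicts, best first, with "score" (0 to 1); they miss things now and then, are a little off and sometimes report something else, mostly with a low value. They report only what shows in the picture. A call takes as long as a camera call. They do not tell look-alikes from the thing itself.
- r.masks_of(target, picture): "region" (420x560 bool, what is visible of it) and "xy" ([column, row] as shares, 0 to 1, of the picture: columns of its width, rows of its height, amid what is visible of it).
- r.mark_of(target, picture): "xy" ([column, row] as shares, 0 to 1, of the picture: columns of its width, rows of its height: a listed point, or the origin of a listed thing).
The state is a dict: "time": time; "q": joint angles; "qvel": joint speeds; "joint_torque": joint torques, N m; "ee_pos": TCP position; "tcp_rot": TCP orientation; "contact_force": force on the tool from outside, world axes, zero at the start; "torque": the same for the moment, N m; "grip_width": opening from 0.0 (shut) to 1.0 (fully open); "finger_force": force on a finger pad.
Only numpy, scipy, OpenCV 4.12 (cv2) and the standard library are available. Lean on these libraries where they do the work, as an engineer would, in place of code of your own. Each camera call takes 0.05 s, during which the arm holds its last target. There are 200 camera calls.

TASK

The small egg-shaped clay flute in the wooden case on the sloping rest is wanted for tuning. Take the case's sliding lid off without forcing it: lift its lower end over the stop lip, draw it down out of the grooves and lay it flat on the worktop, handle up, clear of the case. Then take out the flute and gently stand it upright in the empty cup; drop neither lid nor flute, and leave the bigger flute standing in its cup.

Things in the scene. Friction and masses are not known exactly. Their poses are not given: they have to be found in the camera images.
- case: Open-topped wooden case, 168 x 115 mm, on a plywood rest sloping 28 deg down to the robot; one fixed piece. Origin: centre of the rest's underside, on the worktop; x level, from the low front (robot side) to the high rear, y left, z up. Floor 6 mm thick, clear width 88 mm between the lid runners, 103 mm below them; clear length 153 mm. To its left a large flat mat, 6 mm high, lies clear
- case_bottom (a point): Centre of the case's bottom, 74 mm above the case's origin. SLOPE FRAME for the numbers here, in mm from this point: u up the slope (case x cos 28 + z sin 28), v = case y, n square to the slope (-x sin 28 + z cos 28). Case floor n = 6; lid runners' tops n = 56; side walls' inner faces v = +-51.5, tops n = 61; back wall u = 77, top n = 69
- lip (a point): Stop lip: middle of the top edge of the case's front (low) wall, u = -80, n = 61, so 5 mm above the runners on which the lid lies. The wall spans u = -83.5 to -76.5
- grooves (a point): Middle between the front ends of the two grooves, u = 15, n = 60.5. Grooves only at the rear, u = 15 to 77: fixed cheeks (underside n = 65, top n = 69, reaching in to v = +-43) hold down the lid's side edges; the slot is 9 mm high for the 5 mm lid. In front of them the lid is free above
- lid: Light-wood sliding lid, 150 x 100 x 5 mm, about 0.12 kg, loose. Origin: centre of its underside; x along it, up the slope to the rear edge, y across, z out of its upper face. At the start on the runners, front edge at the lip. Turn it about its rear edge till the front is 7 mm up (under 5 it catches, over 9 the cheeks bind), draw it 65 mm or more down along its own length, then lift it away
- lid_pull (a point): Middle of the top edge of the lid's handle: a straight wooden bar across the lid, 12 mm thick (lid x), 90 mm long (lid y), centred at lid x = -45 mm, rising from the upper face (lid z = 5) to lid z = 21
- flute: Small egg-shaped buff clay flute with dark finger holes, 40 mm across at its widest (20 mm above its base), 44 mm tall, 60 g, loose, round-bottomed. Origin: lowest point of its base; z is its axis, to the blow hole on top. At the start it stands square to the slope, under the lid, in the nest
- nest (a point): Where the base of the flute rests: u = 0, v = 0, n = 8, in a ring 34 mm across and 7 mm high on the case floor
- empty_cup: Low dark turned-wood cup stand with nothing on it, fixed, foot 49 mm across, 30 mm high, hollow top 29 mm across inside the rim, 9 mm deep. Origin: centre of its underside. A flute's round bottom rests on the rim; the small flute's base is then about 24 mm above the worktop. One of two like cups that may change places
- taken_cup: The other, like cup stand, fixed, with the bigger flute standing in it. Origin: centre of its underside
- big_flute: Bigger egg-shaped clay flute, 48 mm across and 54 mm tall, loose, standing in its cup stand: leave it. Origin: lowest point of its base, z up its axis
There are look-alikes about, which are no part of the job. Leave any purple look-alike of the big_flute alone.

How it is judged:
By the outcome, as a careful person would: the job done as asked, in the order asked, and still so for the second after the job is handed in, with the robot touching nothing.
It also fails if it takes over 48 s, if anything falls off the work surface, if the arm or the gripper's body presses on something with over 40 N, if the wrist force passes 120 N, or if a joint passes its speed limit or range.

## Working session

There is one attempt and no reset: what is moved stays moved. The work goes in short steps, Python scripts to look and compute and a shell command to move; the robot and the scene stay as the last step left them, time stands still between calls to the robot, and variables do not carry over. Pictures are saved under pics/ and viewed, at most 10 in all, crops included, and the job is handed in when it is done.

```bash
mkdir -p pics; ls; cat > h.py <<'E'
import numpy as np, cv2
from rig import r
def shot(n,save=None):
    p=r.capture(n)
    if save: cv2.imwrite(f'pics/{save}.png',p['frame'][:,:,::-1])
    return p
def ray(p,xy):
    K=np.array(p['camera_matrix']);E=np.array(p['extrinsics'])
    d=np.linalg.inv(K)@[xy[0]*560,xy[1]*420,1]; d=E[:3,:3]@d
    return E[:3,3],d/np.linalg.norm(d)
def atz(p,xy,z):
    o,d=ray(p,xy); return o+d*(z-o[2])/d[2]
def tri(a,b):
    A=0;B=0
    for o,d in (a,b):
        M=np.eye(3)-np.outer(d,d);A=A+M;B=B+M@o
    x=np.linalg.solve(A,B)
    return x,[np.linalg.norm(np.cross(x-o,d)) for o,d in (a,b)]
E
python3 - <<'E'
from h import *
np.set_printoptions(precision=4,suppress=True)
T=shot('top','top0');S=shot('side','side0')
for n in ['case','case_bottom','lip','grooves','lid','lid_pull','nest','empty_cup','taken_cup','big_flute']:
    a=r.mark_of(n,T);b=r.mark_of(n,S)
    print(n)
    for x in a[:3]: print('  T',round(x['score'],2),np.array(x['xy'])*[560,420],atz(T,x['xy'],0))
    for x in b[:3]: print('  S',round(x['score'],2),np.array(x['xy'])*[560,420],atz(S,x['xy'],0))
    if a and b: print('  tri',*tri(ray(T,a[0]['xy']),ray(S,b[0]['xy'])))
print(r.sense()['time'],r.sense()['tcp_rot'],T['extrinsics'],S['extrinsics'])
a=cv2.imread('pics/top0.png');b=cv2.imread('pics/side0.png')
E
```

```text
pics
case
  T 0.59 [202.776 205.716] [0.6278 0.0913 0.    ]
  T 0.19 [193.312 244.692] [0.5431 0.1219 0.    ]
  S 0.64 [228.424 211.092] [0.6236 0.0873 0.    ]
  tri [ 0.6298  0.0906 -0.0069] [np.float64(0.0016462073764063358), np.float64(0.0016462073764063495)]
case_bottom
lip
  T 0.73 [193.48  245.784] [0.5407 0.1218 0.    ]
  S 0.87 [205.52  212.982] [0.6132 0.1277 0.    ]
  tri [0.5265 0.1032 0.0957] [np.float64(0.003441737066344162), np.float64(0.0034417370663441236)]
grooves
  S 0.19 [201.096 213.612] [ 0.6105  0.1353 -0.    ]
lid
  T 0.61 [194.992 208.614] [0.6237 0.1094 0.    ]
  S 0.56 [216.496 165.312] [0.7434 0.1348 0.    ]
  tri [0.5892 0.0902 0.1425] [np.float64(0.0015260117233348127), np.float64(0.0015260117233347776)]
lid_pull
  T 0.81 [190.008 232.68 ] [0.5709 0.1263 0.    ]
  T 0.33 [315.    177.492] [ 0.6567 -0.1694  0.    ]
  S 0.89 [206.08  191.688] [ 0.6674  0.1388 -0.    ]
  tri [0.5489 0.1041 0.1211] [np.float64(0.0024609921065794167), np.float64(0.0024609921065794475)]
nest
empty_cup
  T 0.91 [318.416 247.296] [ 0.4978 -0.1506  0.    ]
  S 0.81 [356.888 280.09
[... 448 characters left out ...]
 -0.1752  0.    ]
  T 0.61 [352.52  204.414] [ 0.5825 -0.2426  0.    ]
  S 0.72 [314.104 219.996] [ 0.6231 -0.0704  0.    ]
  S 0.66 [365.12  210.084] [ 0.6607 -0.1619  0.    ]
  S 0.65 [405.496 254.016] [ 0.5657 -0.2328  0.    ]
  tri [ 0.6284 -0.0702 -0.0059] [np.float64(9.735121024168369e-05), np.float64(9.735121024167232e-05)]
1.1 [[-0.9023  0.4312  0.    ]
 [ 0.4312  0.9023  0.    ]
 [-0.      0.     -1.    ]] [[-0.143  -0.9688  0.2024  0.3953]
 [-0.9897  0.1404 -0.0269 -0.0288]
 [-0.0024 -0.2042 -0.9789  0.9504]
 [ 0.      0.      0.      1.    ]] [[ 0.1199 -0.7134  0.6904 -0.0423]
 [-0.9926 -0.0993  0.0699 -0.0844]
 [ 0.0187 -0.6937 -0.72    0.7259]
 [ 0.      0.      0.      1.    ]]
```

View pics/top0.png

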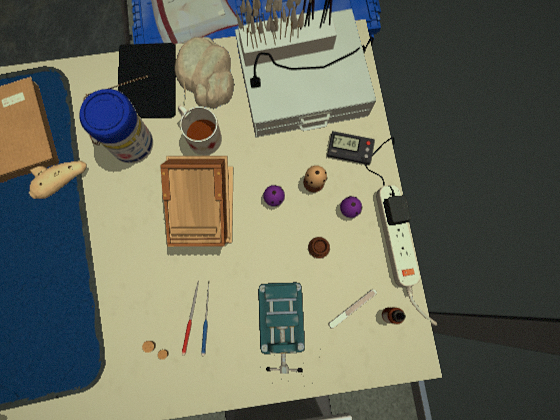

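View pics/side0.png

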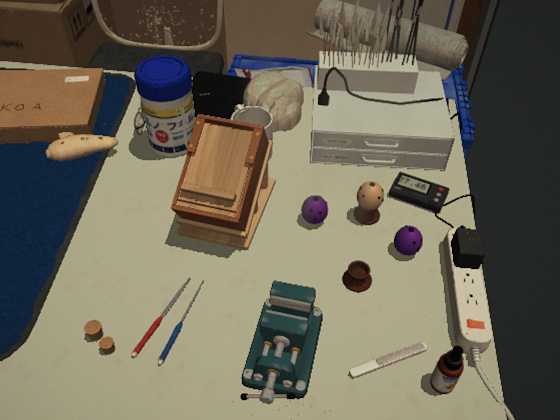

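The top view shows the case around px (197,200), the empty cup at (318,247), the big flute at (315,178), and purple look-alikes at (274,196) and (350,207). The side view agrees: case (220,175), cup (358,276). Next I'll refine the case pose with zoomed crops.

```bash
cat >> h.py <<'E'
c,s=np.cos(np.radians(28)),np.sin(np.radians(28))
def Rcase(yaw):
    return cv2.Rodrigues(np.array([0,0,yaw]))[0]
def slope(P,uvn):  # P=(x,y,yaw); uvn mm -> world m
    uvn=np.atleast_2d(uvn)/1000.
    l=np.c_[uvn[:,0]*c-uvn[:,2]*s,uvn[:,1],0.074+uvn[:,0]*s+uvn[:,2]*c]
    return l@Rcase(P[2]).T+[P[0],P[1],0]
def proj(p,X):
    K=np.array(p['camera_matrix']);E=np.array(p['extrinsics'])
    q=(np.atleast_2d(X)-E[:3,3])@E[:3,:3]@K.T
    return q[:,:2]/q[:,2:]
E
python3 - <<'E'
from h import *
from scipy.optimize import least_squares
T=shot('top');S=shot('side')
obs=[]
for n,x in [('lip',[-80,0,61]),('lid_pull',[-46.5,0,77]),('case',None)]:
  for p in (T,S):
    m=r.mark_of(n,p)
    if m: obs.append((p,x,np.array(m[0]['xy'])*[560,420]))
def f(P): return np.concatenate([(proj(p,slope(P,x) if x else [P[0],P[1],0])-o).ravel() for p,x,o in obs])
L=least_squares(f,[.63,.09,-.15],loss='soft_l1');P=L.x;print(P,np.degrees(P[2]),f(P).round(1))
np.save('P.npy',P)
out=[]
for p,(a,b) in ((T,(145,140)),(S,(165,100))):
    im=p['frame'][b:b+150,a:a+105,::-1]
    im=cv2.resize(im,None,fx=3.8,fy=3.8,interpolation=cv2.INTER_CUBIC)
    def ln(pts,col,close=True):
        q=((proj(p,slope(P,pts))-[a,b]+.5)*3.8*16).astype(int)
        cv2.polylines(im,[q.reshape(-1,1,2).astype(np.int32)],close,col,1,cv2.LINE_AA,4)
    ln([[-84,57.5,61],[-84,-57.5,61],[15,-57.5,61],[15,57.5,61]],(0,255,0))
    ln([[15,43,69],[84,43,69],[84,-43,69],[15,-43,69]],(255,0,0))
    ln([[-52.5,45,77],[-52.5,-45,77],[-40.5,-45,77],[-40.5,45,77]],(0,0,255))
    ln([[-84,57.5,0],[-84,-57.5,0]],(255,255,0),False)
    out.append(im)
cv2.imwrite('pics/fit.png',np.hstack(out))
E
```

```text
[ 0.62942756  0.08838911 -0.17941591] -10.279774286478828 [  1.3   3.4  -1.9   0.8  -0.4 -15.3   0.6  -1.1   1.   -0.2  -0.8  -0. ]
```

View pics/fit.png

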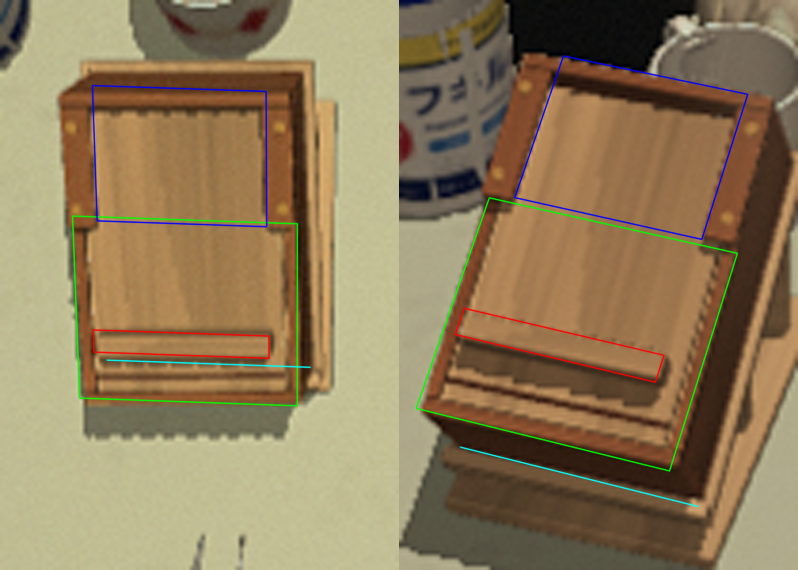

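The overlay puts yaw about 2° off: the actual cheek and handle edges lie slightly rotated from the drawn lines. I'll refine with an edge fit, then move.

```bash
cat >> h.py <<'E'
from scipy.linalg import logm,expm
def plan(Rt,pt,N=None,S=None):
    """print rows (cm, rad) from the present pose to (Rt,pt)"""
    S=S or r.sense();A=np.eye(4);A[:3,:3]=S['tcp_rot'];A[:3,3]=S['ee_pos']
    B=np.eye(4);B[:3,:3]=Rt;B[:3,3]=pt
    D=np.linalg.inv(A)@B
    w=np.linalg.norm(cv2.Rodrigues(D[:3,:3])[0]);d=np.linalg.norm(D[:3,3])
    n=N or int(max(np.ceil(w/.115),np.ceil(d/.038),1))
    X=expm(np.real(logm(D))/n)
    print('t%.2f n=%d shift'%(S['time'],n),(X[:3,3]*100).round(2).tolist(),'turn',cv2.Rodrigues(X[:3,:3])[0].ravel().round(4).tolist(),'| total',(D[:3,3]*100).round(2),cv2.Rodrigues(D[:3,:3])[0].ravel().round(3))
def Rsl(P,ph=0): # tool on slope: x=v,y=u,z=-n
    M=Rcase(P[2])@np.array([[0,c,s],[1,0,0],[0,s,-c]])
    return M@cv2.Rodrigues(np.array([ph,0.,0]))[0]
E
python3 - <<'E'
from h import *
from scipy.optimize import minimize
T=shot('top');S=shot('side')
np.set_printoptions(precision=4,suppress=True)
K=4
def dt(p):
    g=cv2.resize(p['frame'],None,fx=K,fy=K,interpolation=cv2.INTER_CUBIC)
    e=cv2.Canny(cv2.GaussianBlur(g,(0,0),3),25,60)
    return cv2.distanceTransform(255-e,cv2.DIST_L2,5)/K
D=[dt(T),dt(S)]
L=[([-84,57.5,61],[-84,-57.5,61]),([-84,57.5,61],[15,57.5,61]),
([15,43,69],[70,43,69]),([15,-43,69],[70,-43,69]),([15,43,69],[15,57,69]),([15,-43,69],[15,-57,69]),
([15,57.5,69],[84,57.5,69]),([84,57.5,69],[84,-57.5,69]),([-77,51,61],[-77,-51,61]),([-52.5,45,77],[-52.5,-45,77]),([-40.5,45,77],[-40.5,-45,77])]
pts=np.concatenate([np.linspace(a,b,40) for a,b in L])
def cost(x):
    t=0
    for i,p in enumerate((T,S)):
        q=(proj(p,slope(x[:3],pts))+x[3+2*i:5+2*i]*np.r_[1,1]+.5)*K-.5
        d=cv2.remap(D[i],q[:,:1].astype(np.float32),q[:,1:].astype(np.float32),1)
        t+=np.minimum(d,2.5).mean()
    return t+.03*(x[3:]**2).sum()
best=None
for y in (-.18,-.16,-.14,-.12):
  for dx in (-.003,.002):
    R_=minimize(cost,[.629+dx,.0884,y,0,0,0,0],method='Nelder-Mead',options=dict(initial_simplex=np.array([.629+dx,.0884,y,0,0,0,0])+np.vstack([np.zeros(7),np.diag([.004,.004,.02,.5,.5,.5,.5])]),maxiter=1500))
    print(R_.fun,R_.x)
    if best is None or R_.fun<best.fun: best=R_
P=best.x[:3];np.save('P.npy',P)
out=[]
for i,(p,(a,b)) in enumerate(((T,(145,140)),(S,(165,100)))):
    im=cv2.resize(p['frame'][b:b+150,a:a+105,::-1],None,fx=3.8,fy=3.8,interpolation=cv2.INTER_CUBIC)
    for l in L:
        q=((proj(p,slope(P,l))-[a,b]+.5)*3.8*16).astype(np.int32).reshape(-1,1,2)
        cv2.polylines(im,[q],False,(0,255,0),1,cv2.LINE_AA,4)
    out.append(im)
cv2.imwrite('pics/fit2.png',np.hstack(out))
print('grasp',slope(P,[-46.5,0,62.5]),'lay',atz(T,[138/560,285/420],0))
plan(Rsl(P),slope(P,[-46.5,0,130])[0])
E
```

```text
1.626315244249091 [ 0.628   0.0888 -0.1486 -0.4045  0.2402  0.3992 -1.0236]
1.6097865138060279 [ 0.629   0.0889 -0.1491 -0.3985  0.691   0.2285 -0.6369]
1.6132837767198072 [ 0.6286  0.089  -0.1492 -0.3205  0.5177  0.3502 -0.7952]
1.6087770830388155 [ 0.629   0.0892 -0.1493 -0.2416  0.7189  0.3842 -0.5711]
1.6096580246383743 [ 0.6289  0.089  -0.1495 -0.305   0.6825  0.2836 -0.6646]
1.6084371947042895 [ 0.6292  0.0893 -0.1488 -0.2005  0.7983  0.3925 -0.5081]
1.6103284290718096 [ 0.6293  0.0895 -0.1495 -0.0574  0.7916  0.4921 -0.4987]
1.6094515920833072 [ 0.6293  0.0894 -0.1495 -0.1688  0.816   0.4712 -0.4888]
grasp [[0.5596 0.0997 0.1074]] lay [0.4728 0.2501 0.    ]
t1.60 n=14 shift [-3.97, -0.22, 0.58] turn [-0.03, -0.0222, 0.0891] | total [-43.16 -30.3    5.56] [-0.42  -0.311  1.247]
```

View pics/fit2.png

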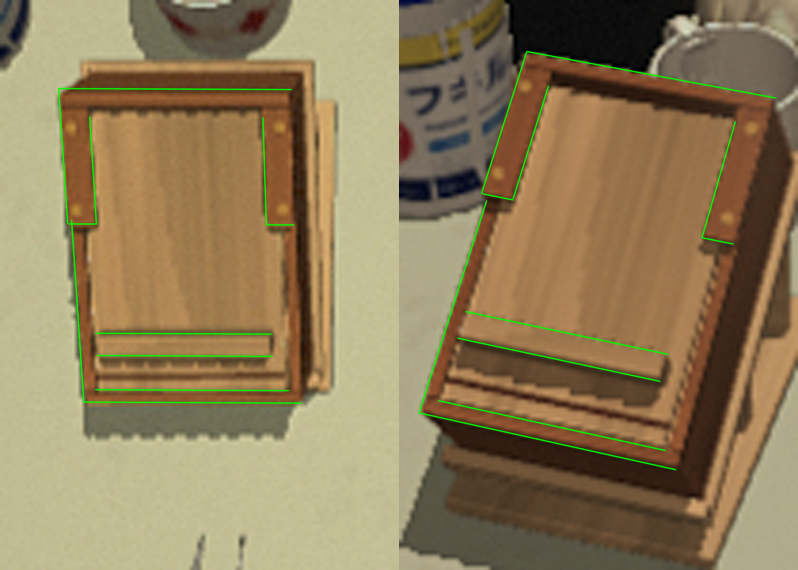

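The fit now sits within about 1 px on the cheeks, walls and handle in both views: case x 0.629, y 0.089, yaw −0.149 rad. Now the approach.

```bash
python3 -m crank '[[[-3.97,-0.22,0.58],[-0.03,-0.0222,0.0891],3.6],[[-3.97,-0.22,0.58],[-0.03,-0.0222,0.0891],3.6],[[-3.97,-0.22,0.58],[-0.03,-0.0222,0.0891],3.6],[[-3.97,-0.22,0.58],[-0.03,-0.0222,0.0891],3.6],[[-3.97,-0.22,0.58],[-0.03,-0.0222,0.0891],3.6],[[-3.97,-0.22,0.58],[-0.03,-0.0222,0.0891],3.6],[[-3.97,-0.22,0.58],[-0.03,-0.0222,0.0891],3.6],[[-3.97,-0.22,0.58],[-0.03,-0.0222,0.0891],3.6]]' 40
python3 - <<'E'
from h import *
P=np.load('P.npy');plan(Rsl(P),slope(P,[-46.5,0,110])[0])
E
```

```text
time: 2.27
ee_pos: [0.4891, 0.3371, 0.1912]
tcp_rot: [[-0.38, 0.879, 0.288], [0.922, 0.386, 0.037], [-0.079, 0.28, -0.957]]
contact_force: [0.5, 0.2, 0.1]
grip_width: 0.485
finger_force: 0.0
t2.27 n=7 shift [-3.41, -0.14, 0.79] turn [-0.0254, -0.0189, 0.0757] | total [-23.08  -5.96   4.54] [-0.178 -0.132  0.53 ]
```

```bash
python3 -m crank '[[[-3.41,-0.14,0.79],[-0.0254,-0.0189,0.0757],3.6],[[-3.41,-0.14,0.79],[-0.0254,-0.0189,0.0757],3.6],[[-3.41,-0.14,0.79],[-0.0254,-0.0189,0.0757],3.6],[[-3.41,-0.14,0.79],[-0.0254,-0.0189,0.0757],3.6],[[-3.41,-0.14,0.79],[-0.0254,-0.0189,0.0757],3.6],[[-3.41,-0.14,0.79],[-0.0254,-0.0189,0.0757],3.6],[[0,0,0],[0,0,0],3.6],[[0,0,0],[0,0,0],3.6]]'
python3 - <<'E'
from h import *
P=np.load('P.npy');plan(Rsl(P),slope(P,[-46.5,0,80])[0])
E
```

```text
time: 2.93
ee_pos: [0.537, 0.1374, 0.1557]
tcp_rot: [[0.071, 0.895, 0.441], [0.997, -0.055, -0.049], [-0.019, 0.443, -0.896]]
contact_force: [0.6, -0.6, -0.6]
grip_width: 0.416
finger_force: 0.0
t2.93 n=2 shift [-1.73, 0.04, 1.89] turn [-0.0144, -0.009, 0.0389] | total [-3.48  0.04  3.76] [-0.029 -0.018  0.078]
```

```bash
python3 -m crank '[[[-1.73,0.04,0.5],[-0.0144,-0.009,0.0389],3.6],[[-1.73,0.04,1.0],[-0.0144,-0.009,0.0389],3.6],[[0,0,1.0],[0,0,0],3.6],[[0,0,1.1],[0,0,0],3.6],[[0,0,0],[0,0,0],3.6],[[0,0,0],[0,0,0],3.6]]'
python3 - <<'E'
from h import *
P=np.load('P.npy');plan(Rsl(P),slope(P,[-46.5,0,63])[0])
T=shot('top');S=shot('side')
a=T['frame'][150:270,140:260,::-1];b=S['frame'][100:250,150:300,::-1]
cv2.imwrite('pics/app.png',np.hstack([cv2.resize(a,(400,400)),cv2.resize(b,(400,400))]))
E
```

```text
time: 3.43
ee_pos: [0.5518, 0.1031, 0.1253]
tcp_rot: [[0.144, 0.874, 0.465], [0.99, -0.128, -0.068], [0.0, 0.47, -0.883]]
contact_force: [-0.8, -0.5, -0.5]
grip_width: 0.412
finger_force: 0.0
t3.43 n=1 shift [-0.23, -0.11, 1.92] turn [0.0002, -0.0021, 0.0034] | total [-0.23 -0.11  1.92] [ 0.    -0.002  0.003]
```

View pics/app.png

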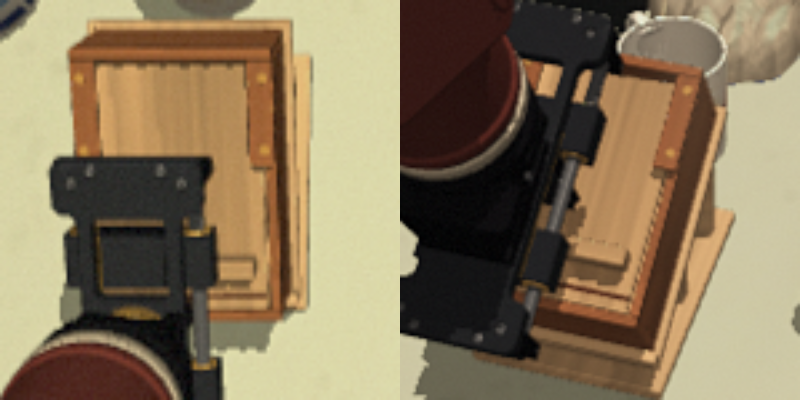

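The gripper sits over the handle, right end visible at (235,268) in the left crop and (600,258) in the right. Descend gently and close.

```bash
python3 -m crank '[[[-0.2,-0.1,0.6],[0,0,0.003],3.6],[[0,0,0.5],[0,0,0],3.6],[[0,0,0.4],[0,0,0],3.6],[[0,0,0.3],[0,0,0],3.6],[[0,0,0],[0,0,0],3.6],[[0,0,0],[0,0,0],3.6]]'
python3 - <<'E'
from h import *
P=np.load('P.npy');plan(Rsl(P),slope(P,[-46.5,0,63])[0])
E
```

```text
time: 4.03
ee_pos: [0.5588, 0.0991, 0.1084]
tcp_rot: [[0.148, 0.873, 0.465], [0.989, -0.132, -0.068], [0.002, 0.47, -0.883]]
contact_force: [-0.8, 0.2, 0.4]
grip_width: 0.418
finger_force: 0.0
t4.03 n=1 shift [0.07, 0.01, 0.08] turn [0.0002, -0.0013, -0.0008] | total [0.07 0.01 0.08] [ 0.    -0.001 -0.001]
```

```bash
python3 -m crank '[[[0,0,0],[0,0,0],2.0],[[0,0,0],[0,0,0],1.2],[[0,0,0],[0,0,0],0.6],[[0,0,0],[0,0,0],0.6],[[0,0,0],[0,0,0],0.6]]' 30
```

```text
time: 4.45
ee_pos: [0.5589, 0.0992, 0.109]
tcp_rot: [[0.148, 0.873, 0.465], [0.989, -0.132, -0.068], [0.002, 0.47, -0.882]]
contact_force: [-1.1, 0.4, 1.1]
grip_width: 0.134
finger_force: 30.0
```

Handle gripped (11.7 mm). Now tilt about the rear edge.

```bash
python3 -m crank '[[[0,0.01,-0.14],[0.0117,0,0],0.6],[[0,0.01,-0.14],[0.0117,0,0],0.6],[[0,0.01,-0.14],[0.0117,0,0],0.6],[[0,0.01,-0.14],[0.0117,0,0],0.6],[[0,0,0],[0,0,0],0.6],[[0,0,0],[0,0,0],0.6]]'
python3 - <<'E'
from h import *
P=np.load('P.npy');S=r.sense()
R=Rsl(P).T@S['tcp_rot'];print(cv2.Rodrigues(R)[0].ravel(), (Rsl(P).T@(np.array(S['ee_pos'])-slope(P,[-46.5,0,63])[0])*1000).round(2),S['torque'],S['contact_force'])
S_=shot('side');T=shot('top')
cv2.imwrite('pics/lift.png',np.hstack([cv2.resize(T['frame'][170:270,170:250,::-1],(400,500),interpolation=2),cv2.resize(S_['frame'][130:250,180:276,::-1],(400,500),interpolation=2)]))
E
```

```text
time: 4.95
ee_pos: [0.5571, 0.0995, 0.1143]
tcp_rot: [[0.149, 0.893, 0.424], [0.989, -0.135, -0.062], [0.002, 0.429, -0.903]]
contact_force: [-0.3, -0.3, -0.7]
grip_width: 0.137
finger_force: 30.0
[0.04556598 0.00162246 0.0011105 ] [-0.61  1.1  -6.81] [-0.01803983  0.3795697  -0.01360486] [-0.31090176 -0.33994074 -0.68533727]
```

View pics/lift.png

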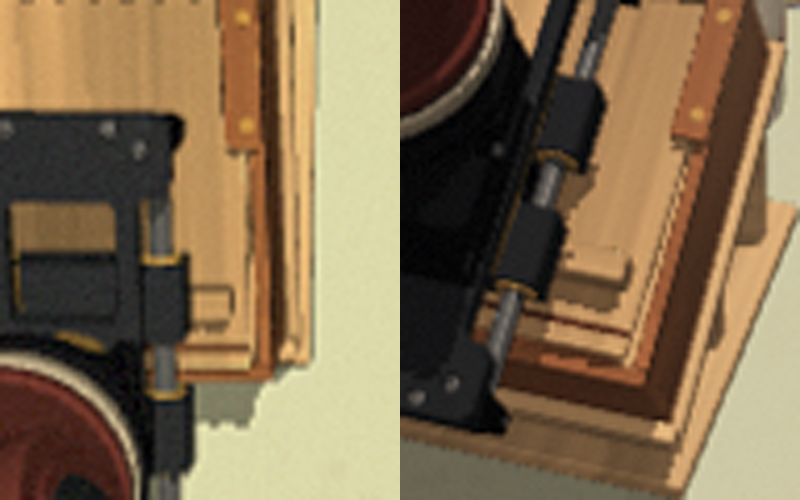

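The lid's front is up, with a shadow gap over the lip near (640,370), and forces are near zero. Draw it along its own length.

```bash
python3 -m crank '[[[0,-0.5,0],[0,0,0],0.6],[[0,-0.8,0],[0,0,0],0.6],[[0,-0.7,0],[0,0,0],0.6],[[0,0,0],[0,0,0],0.6]]'
python3 - <<'E'
from h import *
P=np.load('P.npy');S=r.sense()
R=Rsl(P).T@S['tcp_rot'];print(cv2.Rodrigues(R)[0].ravel(), (Rsl(P).T@(np.array(S['ee_pos'])-slope(P,[-46.5,0,63])[0])*1000).round(2),S['torque'],S['contact_force'])
E
```

```text
time: 5.38
ee_pos: [0.5362, 0.1023, 0.1034]
tcp_rot: [[0.148, 0.895, 0.421], [0.989, -0.134, -0.062], [0.001, 0.425, -0.905]]
contact_force: [-1.4, 0.4, -1.3]
grip_width: 0.137
finger_force: 30.0
[4.93800306e-02 9.28516019e-04 6.88448856e-05] [ -0.86 -22.61  -7.07] [-0.03455131  0.45847004 -0.02940338] [-1.3898287   0.37938806 -1.31098695]
```

```bash
python3 -m crank '[[[0,-1.0,0],[0,0,0],0.6],[[0,-1.2,0],[0,0,0],0.6],[[0,-1.2,0],[0,0,0],0.6],[[0,-1.2,0],[0,0,0],0.6],[[0,-0.9,0],[0,0,0],0.6],[[0,0,0],[0,0,0],0.6],[[0,0,0],[0,0,0],0.6]]'
python3 - <<'E'
from h import *
P=np.load('P.npy');S=r.sense()
R=Rsl(P).T@S['tcp_rot'];print(cv2.Rodrigues(R)[0].ravel(), (Rsl(P).T@(np.array(S['ee_pos'])-slope(P,[-46.5,0,63])[0])*1000).round(2),S['torque'],S['contact_force'])
E
```

```text
time: 5.97
ee_pos: [0.4895, 0.1098, 0.0818]
tcp_rot: [[0.148, 0.893, 0.424], [0.989, -0.134, -0.062], [0.002, 0.429, -0.903]]
contact_force: [0.2, 0.1, -0.7]
grip_width: 0.131
finger_force: 30.0
[0.04564482 0.0018908  0.00018029] [ -0.39 -74.56 -10.25] [-0.03419242  0.39376666 -0.02008298] [ 0.17629339  0.14721787 -0.65363941]
```

```bash
python3 -m crank '[[[0,0,-0.8],[0,0,0],0.6],[[0,0,-1.5],[0,0,0],0.6],[[0,0,-2],[0,0,0],0.6],[[0,0,-2.5],[0,0,0],0.6],[[0,0,-2],[0,0,0],0.6],[[0,0,0],[0,0,0],0.6]]'
python3 - <<'E'
from h import *
P=np.load('P.npy')
Rv=Rcase(P[2])@np.array([[0,1,0],[1,0,0],[0,0,-1.]]);np.save('Rv.npy',Rv)
plan(Rv,[.428,.257,.12])
E
```

```text
time: 6.47
ee_pos: [0.4548, 0.1159, 0.1674]
tcp_rot: [[0.148, 0.89, 0.432], [0.989, -0.135, -0.06], [0.005, 0.436, -0.9]]
contact_force: [1.1, -0.1, 0.6]
grip_width: 0.134
finger_force: 30.0
t6.47 n=4 shift [3.39, -1.48, 0.82] turn [0.1128, -0.0012, -0.0001] | total [13.54 -6.36  2.25] [ 0.451 -0.005 -0.   ]
```

```bash
python3 -m crank '[[[2.0,-1.0,0.3],[0.075,0,0],0.6],[[2.3,-1.0,0.5],[0.075,0,0],0.6],[[2.4,-1.0,0.5],[0.075,0,0],0.6],[[2.4,-1.0,0.5],[0.075,0,0],0.6],[[2.3,-1.0,0.5],[0.075,0,0],0.6],[[2.0,-1.0,0.5],[0.075,0,0],0.6],[[0,0,0],[0,0,0],0.6],[[0,0,0],[0,0,0],0.6]]'
python3 - <<'E'
from h import *
plan(np.load('Rv.npy'),[.428,.257,.035])
E
```

```text
time: 7.13
ee_pos: [0.4225, 0.2553, 0.1184]
tcp_rot: [[0.147, 0.989, -0.008], [0.989, -0.147, 0.002], [0.001, -0.008, -1.0]]
contact_force: [0.2, -0.4, -0.5]
grip_width: 0.128
finger_force: 30.0
t7.13 n=3 shift [0.08, 0.19, 2.78] turn [-0.0026, -0.0002, 0.0003] | total [0.24 0.59 8.34] [-0.008 -0.001  0.001]
```

```bash
python3 -m crank '[[[0.1,0.2,2.0],[-0.003,0,0],0.6],[[0.1,0.2,2.5],[-0.003,0,0],0.6],[[0,0.2,2.3],[-0.002,0,0],0.6],[[0,0,1.5],[0,0,0],0.6],[[0,0,0],[0,0,0],0.6],[[0,0,0],[0,0,0],0.6]]'
python3 - <<'E'
from h import *
plan(np.load('Rv.npy'),[.428,.257,.008])
T=shot('top');S=shot('side')
cv2.imwrite('pics/lay.png',np.hstack([cv2.resize(T['frame'][150:400,60:260,::-1],(400,500)),cv2.resize(S['frame'][150:400,20:220,::-1],(400,500))]))
E
```

```text
time: 7.63
ee_pos: [0.4275, 0.2555, 0.0364]
tcp_rot: [[0.149, 0.989, 0.001], [0.989, -0.149, 0.001], [0.001, 0.001, -1.0]]
contact_force: [0.8, 0.1, -0.7]
grip_width: 0.135
finger_force: 30.0
t7.63 n=1 shift [0.15, 0.03, 2.84] turn [0.0006, -0.0008, -0.0004] | total [0.15 0.03 2.84] [ 0.001 -0.001 -0.   ]
```

View pics/lay.png

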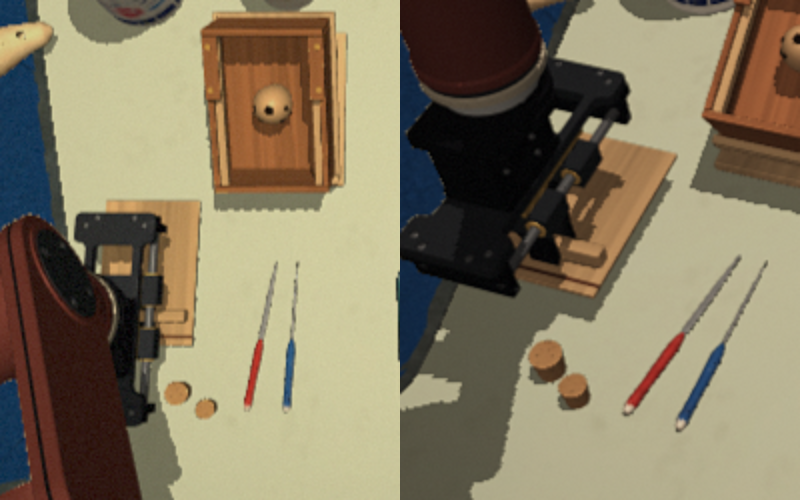

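The lid is held level over clear worktop, with the corks at (177,390) and mat edge around x=70 both clear. The flute is visible in the open case at (272,103). Lower slowly.

```bash
python3 -m crank '[[[0,0,1.0],[0,0,0],0.6],[[0,0,0.8],[0,0,0],0.6],[[0,0,0.5],[0,0,0],0.6],[[0,0,0.2],[0,0,0],0.6],[[0,0,0.1],[0,0,0],0.6],[[0,0,0],[0,0,0],0.6],[[0,0,0],[0,0,0],0.6]]'
```

```text
time: 8.32
ee_pos: [0.4281, 0.2566, 0.0107]
tcp_rot: [[0.148, 0.989, 0.001], [0.989, -0.148, 0.002], [0.002, 0.001, -1.0]]
contact_force: [0.5, 0.7, -1.7]
grip_width: 0.133
finger_force: 30.0
```

```bash
python3 -m crank '[[[0,0,0.1],[0,0,0],0.6],[[0,0,0.1],[0,0,0],0.6],[[0,0,0],[0,0,0],0.6]]'; python3 -m crank '[[[0,0,0.1],[0,0,0],0.6],[[0,0,0],[0,0,0],0.6],[[0,0,0],[0,0,0],0.6]]'
```

```text
time: 8.57
ee_pos: [0.428, 0.2565, 0.0086]
tcp_rot: [[0.148, 0.989, 0.001], [0.989, -0.148, 0.002], [0.002, 0.001, -1.0]]
contact_force: [0.1, 0.3, -0.5]
grip_width: 0.135
finger_force: 30.0
time: 8.82
ee_pos: [0.4281, 0.2566, 0.0079]
tcp_rot: [[0.148, 0.989, 0.001], [0.989, -0.148, 0.002], [0.002, 0.001, -1.0]]
contact_force: [-0.5, 0.6, 1.6]
grip_width: 0.132
finger_force: 30.0
```

```bash
python3 -m crank '[[[0,0,0.07],[0,0,0],0.6],[[0,0,0],[0,0,0],0.6],[[0,0,0],[0,0,0],0.6]]'
```

```text
time: 9.07
ee_pos: [0.4282, 0.2567, 0.0079]
tcp_rot: [[0.148, 0.989, 0.001], [0.989, -0.148, 0.002], [0.002, 0.001, -1.0]]
contact_force: [-3.2, -2.4, 9.5]
grip_width: 0.138
finger_force: 30.0
```

Contact made (9.5 N). Release and lift.

```bash
python3 -m crank '[[[0,0,-0.05],[0,0,0],1.6],[[0,0,0],[0,0,0],3],[[0,0,0],[0,0,0],3],[[0,0,-1],[0,0,0],3],[[0,0,-3],[0,0,0],4],[[0,0,-4],[0,0,0],6],[[0,0,-4],[0,0,0],6],[[0,0,-4],[0,0,0],6]]'
python3 - <<'E'
from h import *
P=np.load('P.npy');plan(Rsl(P),slope(P,[0,0,130])[0])
T=shot('top');S=shot('side')
res=[]
for n in ('flute','nest','lid'):
    a=r.mark_of(n,T);b=r.mark_of(n,S)
    for x in a[:2]: print(n,'T',round(x['score'],2),np.array(x['xy'])*[560,420])
    for x in b[:2]: print(n,'S',round(x['score'],2),np.array(x['xy'])*[560,420])
print('exp base',proj(T,slope(P,[0,0,8])),proj(S,slope(P,[0,0,8])))
for nm,p in (('T',T),('S',S)):
    for m in r.masks_of('flute',p)[:3]:
        ys,xs=np.nonzero(m['region']);print(nm,m['score'],xs.min(),xs.max(),ys.min(),ys.max(),xs.mean(),ys.mean())
    print('exp mid',proj(p,slope(P,[0,0,29])))
cv2.imwrite('pics/open.png',np.hstack([cv2.resize(T['frame'][140:340,60:260,::-1],(400,400)),cv2.resize(S['frame'][100:300,80:280,::-1],(400,400))]))
E
```

```text
time: 9.73
ee_pos: [0.4273, 0.256, 0.1695]
tcp_rot: [[0.148, 0.989, 0.001], [0.989, -0.148, 0.001], [0.002, 0.0, -1.0]]
contact_force: [1.6, 1.1, 0.0]
grip_width: 0.562
finger_force: 0.0
t9.73 n=6 shift [-2.25, 2.76, 0.24] turn [-0.0814, -0.0003, -0.0001] | total [-13.5   16.34  -1.94] [-0.488 -0.002 -0.   ]
flute T 0.67 [196.616 195.888]
flute S 0.61 [221.984 177.114]
nest T 0.88 [199.808 203.28 ]
nest T 0.33 [203.896 205.884]
nest S 0.86 [226.688 179.592]
lid T 0.59 [138.488 285.516]
lid S 0.83 [112.728 264.516]
exp base [[197.64009597 198.12482675]] [[224.5474455 177.9824279]]
T 0.69 187 205 194 211 195.88652482269504 202.32978723404256
exp mid [[195.93789231 200.70555997]]
S 0.62 210 233 162 185 221.77105831533478 173.67602591792655
exp mid [[221.88159749 173.81985311]]
```

View pics/open.png

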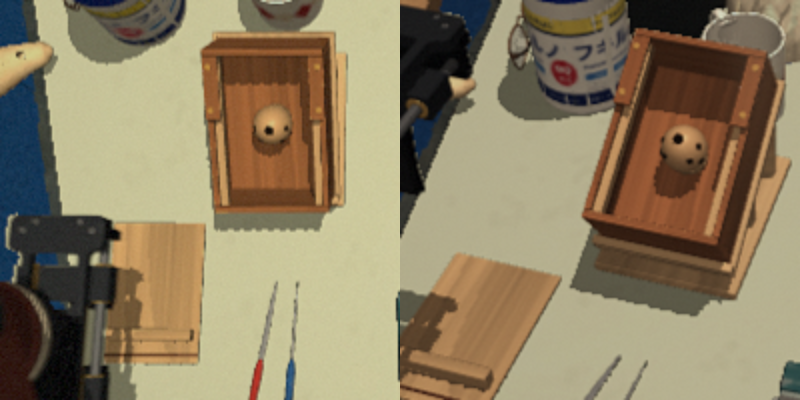

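The lid lies flat, handle up, at (155,290) in the left crop, and the flute is in its nest at (272,125) as expected. Move above it.

```bash
python3 -m crank '[[[-2.25,2.76,0.24],[-0.0814,0,0],6.4],[[-2.25,2.76,0.24],[-0.0814,0,0],6.4],[[-2.25,2.76,0.24],[-0.0814,0,0],6.4],[[-2.25,2.76,0.24],[-0.0814,0,0],6.4],[[-2.25,2.76,0.24],[-0.0814,0,0],6.4],[[-2.25,2.76,0.24],[-0.0814,0,0],6.4],[[0,0,0],[0,0,0],6.4],[[0,0,0],[0,0,0],6.4]]' 10
python3 - <<'E'
from h import *
P=np.load('P.npy');plan(Rsl(P),slope(P,[-0.5,0,50])[0])
E
```

```text
time: 10.9
ee_pos: [0.5688, 0.0973, 0.1854]
tcp_rot: [[0.151, 0.873, 0.463], [0.989, -0.134, -0.069], [0.002, 0.468, -0.884]]
contact_force: [-0.5, 0.4, -0.3]
grip_width: 0.729
finger_force: 0.0
t10.90 n=3 shift [0.03, 0.04, 2.57] turn [-0.0005, -0.0001, -0.001] | total [0.1  0.11 7.7 ] [-0.002 -0.    -0.003]
```

```bash
python3 -m crank '[[[0.1,0.1,2],[0,0,-0.003],6.4],[[0,0,2.7],[0,0,0],6.4],[[0,0,2],[0,0,0],6.4],[[0,0,1],[0,0,0],6.4],[[0,0,0],[0,0,0],6.4],[[0,0,0],[0,0,0],6.4]]'
python3 - <<'E'
from h import *
P=np.load('P.npy');plan(Rsl(P),slope(P,[-0.5,0,16])[0])
E
```

```text
time: 11.4
ee_pos: [0.6056, 0.0947, 0.1181]
tcp_rot: [[0.145, 0.875, 0.463], [0.989, -0.128, -0.068], [-0.0, 0.468, -0.884]]
contact_force: [0.1, -0.3, 0.7]
grip_width: 0.739
finger_force: 0.0
t11.40 n=1 shift [-0.19, 0.02, 3.43] turn [-0.002, -0.0015, 0.0029] | total [-0.19  0.02  3.43] [-0.002 -0.001  0.003]
```

```bash
python3 -m crank '[[[-0.2,0,1.2],[-0.002,-0.001,0.003],6.4],[[0,0,1.0],[0,0,0],6.4],[[0,0,0.7],[0,0,0],6.4],[[0,0,0.5],[0,0,0],6.4],[[0,0,0],[0,0,0],5.4],[[0,0,0],[0,0,0],4.6],[[0,0,0],[0,0,0],4.6]]'
python3 - <<'E'
from h import *
P=np.load('P.npy');plan(Rsl(P),slope(P,[-0.5,0,16])[0])
E
```

```text
time: 11.98
ee_pos: [0.6221, 0.09, 0.0898]
tcp_rot: [[0.148, 0.872, 0.467], [0.989, -0.131, -0.069], [0.001, 0.472, -0.881]]
contact_force: [-0.5, -0.8, -0.0]
grip_width: 0.592
finger_force: 0.0
t11.98 n=1 shift [0.03, -0.16, 0.13] turn [0.0034, -0.0009, -0.0007] | total [ 0.03 -0.16  0.13] [ 0.003 -0.001 -0.001]
```

```bash
python3 -m crank '[[[0,-0.05,0.1],[0,0,0],4.4],[[0,0,0],[0,0,0],4.1],[[0,0,0],[0,0,0],3.8],[[0,0,0],[0,0,0],3.5],[[0,0,0],[0,0,0],3.5],[[0,0,0],[0,0,0],3.5]]' 10
```

```text
time: 12.48
ee_pos: [0.6215, 0.0898, 0.0877]
tcp_rot: [[0.149, 0.872, 0.466], [0.989, -0.132, -0.069], [0.001, 0.471, -0.882]]
contact_force: [-2.9, 0.6, 1.4]
grip_width: 0.45
finger_force: 10.0
```

```bash
python3 -m crank '[[[0,0,-0.3],[0,0,0],3.5],[[0,0,-0.7],[0,0,0],3.5],[[0,0,-1.5],[0,0,0],3.5],[[0,0,-2.5],[0,0,0],3.5],[[0,0,-3],[0,0,0],3.5],[[0,0,-3],[0,0,0],3.5],[[0,0,-2],[0,0,0],3.5],[[0,0,0],[0,0,0],3.5]]' 12
python3 - <<'E'
from h import *
P=np.load('P.npy')
cup=np.array([.4976,-.1507,0])
T=shot('top');S=shot('side')
for n in ('empty_cup',):
    a=r.mark_of(n,T);b=r.mark_of(n,S);print(a[0]['score'],b[0]['score'],tri(ray(T,a[0]['xy']),ray(S,b[0]['xy'])),atz(T,a[0]['xy'],0),atz(S,b[0]['xy'],0))
    for p in (T,S):
        m=r.masks_of(n,p)[0];ys,xs=np.nonzero(m['region']);print(m['score'],xs.min(),xs.max(),ys.min(),ys.max(),'exp foot',proj(p,cup),'exp rim',proj(p,cup+[0,0,.03]))
# vertical, tool y along -world y  (turn -pi/2) or +y
for k in (1,-1):
    Rt=np.column_stack([[-k,0,0],[0,k,0],[0,0,-1.]]);plan(Rt,[.498,-.151,.14])
Rv=np.load('Rv.npy');plan(Rv,[.498,-.151,.17])
print(r.sense()['q'],(Rsl(P).T@(r.sense()['ee_pos']-slope(P,[0,0,16])[0])*1000))
E
```

```text
time: 13.15
ee_pos: [0.5629, 0.0996, 0.2089]
tcp_rot: [[0.148, 0.868, 0.475], [0.989, -0.131, -0.068], [0.003, 0.479, -0.878]]
contact_force: [0.9, 0.2, 0.3]
grip_width: 0.45
finger_force: 12.0
0.77 0.9 (array([ 4.96912125e-01, -1.53300251e-01, -1.37516189e-04]), [np.float64(0.0028404948812940415), np.float64(0.002840494881294092)]) [ 0.49672858 -0.15042196  0.        ] [ 0.49721672 -0.15613644  0.        ]
0.66 308 329 237 258 exp foot [[318.47484618 247.39255881]] exp rim [[320.00100483 245.64636841]]
0.61 343 371 260 291 exp foot [[356.48766936 280.93338863]] exp rim [[358.60838716 269.8358894 ]]
t13.45 n=16 shift [-1.07, -1.51, 0.08] turn [0.0226, 0.0262, -0.1051] | total [-25.61  -5.02   4.19] [ 0.361  0.419 -1.682]
t13.45 n=13 shift [-1.88, 1.02, 0.65] turn [0.031, -0.0267, 0.107] | total [-25.61  -5.02   4.19] [ 0.403 -0.347  1.391]
t13.45 n=7 shift [-3.66, -0.47, 0.33] turn [0.0698, 0.0, -0.0001] | total [-25.61  -3.61   1.54] [ 0.488  0.    -0.001]
[ 0.10763057 -0.23797976  2.10086891 -0.16522646  0.81077421  0.34266613] [  -1.00033174   -1.72586807 -128.32020985]
```

```bash
python3 -m crank '[[[-2.5,-0.3,0.2],[0.0698,0,0],3.5],[[-3.66,-0.47,0.33],[0.0698,0,0],3.5],[[-3.66,-0.47,0.33],[0.0698,0,0],3.5],[[-3.66,-0.47,0.33],[0.0698,0,0],3.5],[[-3.66,-0.47,0.33],[0.0698,0,0],3.5],[[-3.66,-0.47,0.33],[0.0698,0,0],3.5],[[-2.5,-0.47,0.33],[0.0698,0,0],3.5],[[-2.0,0,0],[0,0,0],3.5]]'
python3 - <<'E'
from h import *
plan(np.diag([1,-1,-1.]),[.497,-.151,.12])
E
```

```text
time: 14.12
ee_pos: [0.4991, -0.1506, 0.1709]
tcp_rot: [[0.151, 0.989, -0.004], [0.989, -0.151, 0.002], [0.002, -0.004, -1.0]]
contact_force: [0.3, 0.3, -1.4]
grip_width: 0.451
finger_force: 12.0
t14.12 n=13 shift [-0.02, -0.01, 0.39] turn [-0.0003, 0.0001, 0.1092] | total [-0.08 -0.18  5.09] [-0.004  0.002  1.419]
```

```bash
python3 -m crank '[[[0,0,0.4],[0,0,0.109],3.5],[[0,0,0.4],[0,0,0.109],3.5],[[0,0,0.4],[0,0,0.109],3.5],[[0,0,0.4],[0,0,0.109],3.5],[[0,0,0.4],[0,0,0.109],3.5],[[0,0,0.4],[0,0,0.109],3.5],[[0,0,0.4],[0,0,0.109],3.5],[[0,0,0.4],[0,0,0.109],3.5]]'
python3 -m crank '[[[0,0,0.4],[0,0,0.109],3.5],[[0,0,0.4],[0,0,0.109],3.5],[[0,0,0.4],[0,0,0.109],3.5],[[0,0,0.4],[0,0,0.109],3.5],[[0,0,0.4],[0,0,0.109],3.5],[[0,0,0],[0,0,0],3.5],[[0,0,0],[0,0,0],3.5]]'
python3 - <<'E'
from h import *
plan(np.diag([1,-1,-1.]),[.497,-.151,.06])
T=shot('top');S=shot('side')
for p in (T,S):
    for m in r.masks_of('flute',p)[:2]:
        ys,xs=np.nonzero(m['region']);print(m['score'],xs.min(),xs.max(),ys.min(),ys.max())
cv2.imwrite('pics/cup.png',np.hstack([cv2.resize(T['frame'][180:300,250:370,::-1],(400,400)),cv2.resize(S['frame'][180:300,300:420,::-1],(400,400))]))
E
```

```text
time: 14.78
ee_pos: [0.4994, -0.1478, 0.1394]
tcp_rot: [[0.856, 0.517, 0.0], [0.517, -0.856, 0.001], [0.001, -0.001, -1.0]]
contact_force: [0.2, 0.0, -0.9]
grip_width: 0.447
finger_force: 12.0
time: 15.37
ee_pos: [0.4993, -0.1476, 0.1198]
tcp_rot: [[1.0, 0.008, 0.0], [0.008, -1.0, 0.002], [0.0, -0.002, -1.0]]
contact_force: [0.7, 0.5, -0.5]
grip_width: 0.447
finger_force: 12.0
t15.37 n=2 shift [-0.12, 0.17, 2.99] turn [-0.0008, -0.0002, 0.0038] | total [-0.23  0.34  5.98] [-0.002 -0.     0.008]
0.26 112 162 252 322
0.36 172 275 114 249
```

View pics/cup.png

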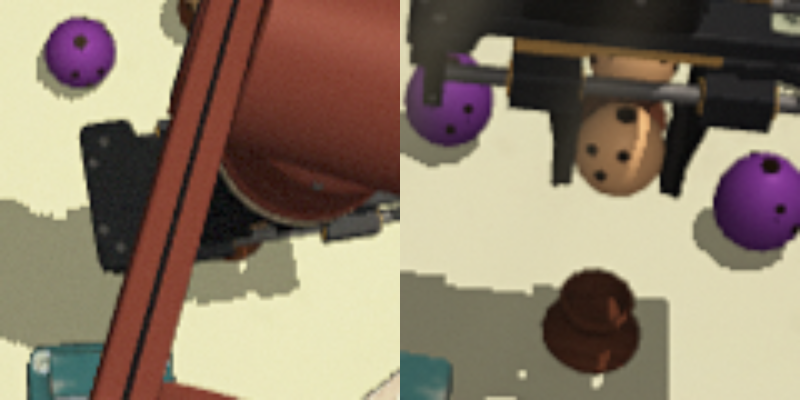

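The side crop shows the flute upright between the fingers, centre (622,148), directly above the cup rim at (597,298). The big flute is behind it, undisturbed.

```bash
python3 -m crank '[[[-0.15,0.34,1.5],[0,0,0.004],3.5],[[-0.1,0,2],[0,0,0],3.5],[[0,0,1.5],[0,0,0],3.5],[[0,0,1],[0,0,0],3.5],[[0,0,0],[0,0,0],3.5],[[0,0,0],[0,0,0],3.5]]'
python3 - <<'E'
from h import *
S=shot('side');print(proj(S,[[.4993,-.1476,.134],[.4993+.004,-.1476,.134]]),'meas 366.6 224.4')
plan(np.diag([1,-1,-1.]),[.497,-.151,.034])
E
```

```text
time: 16.07
ee_pos: [0.4975, -0.151, 0.0611]
tcp_rot: [[1.0, 0.001, 0.002], [0.001, -1.0, 0.001], [0.002, -0.001, -1.0]]
contact_force: [0.8, 0.4, -0.0]
grip_width: 0.451
finger_force: 12.0
[[364.75167198 225.61669238]
 [364.80257266 223.60593944]] meas 366.6 224.4
t16.12 n=1 shift [-0.13, -0.03, 2.79] turn [-0.0001, -0.0035, 0.001] | total [-0.13 -0.03  2.79] [-0.    -0.004  0.001]
```

```bash
python3 - <<'E'
from h import *
S=shot('side');h=cv2.cvtColor(S['frame'],cv2.COLOR_RGB2HSV)
print('exp flute',proj(S,[[.4975,-.151,.053],[.4975,-.151,.073]]),'foot',proj(S,[[.497,-.151,0],[.497,-.151,.03]]))
a=S['frame'].astype(int)
for y in range(244,292,3):
    row=h[y,335:395]; buff=[i+335 for i in range(60) if 5<=row[i,0]<=16 and row[i,1]>80 and row[i,2]>110]
    dark=[i+335 for i in range(60) if row[i,1]>90 and row[i,2]<=100 and (row[i,0]<=12 or row[i,0]>170)]
    print(y,(buff[0],buff[-1],len(buff)) if buff else '-',(dark[0],dark[-1],len(dark)) if dark else '-')
cv2.imwrite('pics/pre.png',cv2.resize(S['frame'][220:300,310:410,::-1],(750,600),interpolation=2))
E
```

```text
exp flute [[360.49682374 261.01728121]
 [362.03189626 253.00267427]] foot [[356.66009621 281.24954337]
 [358.7861636  270.15434554]]
244 (354, 373, 19) -
247 (353, 374, 20) -
250 (352, 374, 19) -
253 (352, 375, 21) -
256 (353, 374, 22) -
259 (355, 372, 14) -
262 (358, 369, 12) (354, 355, 2)
265 - (350, 367, 18)
268 - (348, 368, 21)
271 - (347, 369, 23)
274 - (344, 368, 25)
277 (371, 371, 1) (343, 370, 28)
280 - (343, 371, 29)
283 (371, 371, 1) (344, 370, 27)
286 - (346, 368, 23)
289 - (350, 366, 17)
```

View pics/pre.png

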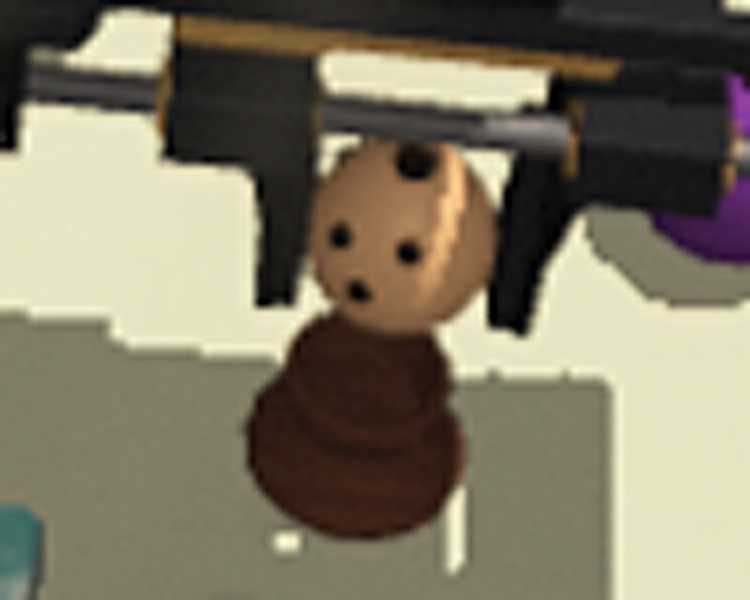

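The flute sits upright just above the rim. Flute centre column is 363.5 against a cup column of about 358.5 at the rim, which puts it roughly 2 mm to the right, so I'll correct that while lowering.

```bash
python3 -m crank '[[[-0.1,-0.17,0.8],[0,-0.003,0],3.5],[[0,0,0.8],[0,0,0],3.5],[[0,0,0.5],[0,0,0],3.5],[[0,0,0.2],[0,0,0],3.5],[[0,0,0],[0,0,0],3.5],[[0,0,0],[0,0,0],3.5]]'; python3 -m crank '[[[0,0,0.15],[0,0,0],3.5],[[0,0,0.1],[0,0,0],3.5],[[0,0,0],[0,0,0],3.5],[[0,0,0],[0,0,0],3.5]]'
```

```text
time: 16.67
ee_pos: [0.4965, -0.1494, 0.038]
tcp_rot: [[1.0, 0.001, -0.001], [0.001, -1.0, 0.001], [-0.001, -0.001, -1.0]]
contact_force: [-0.6, -0.7, -1.0]
grip_width: 0.451
finger_force: 12.0
time: 17.0
ee_pos: [0.4967, -0.1494, 0.0358]
tcp_rot: [[1.0, 0.001, -0.0], [0.001, -1.0, 0.0], [-0.0, -0.0, -1.0]]
contact_force: [-0.4, 1.0, -0.7]
grip_width: 0.45
finger_force: 12.0
```

```bash
python3 -m crank '[[[0,0,0.1],[0,0,0],3.5],[[0,0,0.05],[0,0,0],3.5],[[0,0,0],[0,0,0],3.5],[[0,0,0],[0,0,0],3.5]]'; python3 -m crank '[[[0,0,0.1],[0,0,0],3.5],[[0,0,0],[0,0,0],3.5],[[0,0,0],[0,0,0],3.5]]'
```

```text
time: 17.33
ee_pos: [0.4966, -0.1494, 0.0342]
tcp_rot: [[1.0, 0.001, -0.0], [0.001, -1.0, 0.0], [-0.0, -0.0, -1.0]]
contact_force: [0.0, -0.6, 0.3]
grip_width: 0.449
finger_force: 12.0
time: 17.58
ee_pos: [0.4966, -0.1494, 0.0331]
tcp_rot: [[1.0, 0.001, -0.0], [0.001, -1.0, 0.001], [-0.0, -0.001, -1.0]]
contact_force: [0.2, 0.7, 0.2]
grip_width: 0.448
finger_force: 12.0
```

```bash
python3 -m crank '[[[0,0,0.08],[0,0,0],3.5],[[0,0,0],[0,0,0],3.5],[[0,0,0],[0,0,0],3.5]]' ; python3 -m crank '[[[0,0,0.06],[0,0,0],3.5],[[0,0,0],[0,0,0],3.5],[[0,0,0],[0,0,0],3.5]]'
```

```text
time: 17.83
ee_pos: [0.4968, -0.1495, 0.0325]
tcp_rot: [[1.0, 0.001, -0.0], [0.001, -1.0, 0.0], [-0.0, -0.0, -1.0]]
contact_force: [-0.6, 0.0, -0.1]
grip_width: 0.452
finger_force: 12.0
time: 18.08
ee_pos: [0.497, -0.1496, 0.0321]
tcp_rot: [[1.0, 0.001, 0.0], [0.001, -1.0, 0.0], [0.0, -0.0, -1.0]]
contact_force: [1.5, -0.1, 0.9]
grip_width: 0.448
finger_force: 12.0
```

```bash
python3 -m crank '[[[0,0,0.06],[0,0,0],3.5],[[0,0,0],[0,0,0],3.5],[[0,0,0],[0,0,0],3.5]]' ; python3 -m crank '[[[0,0,0.05],[0,0,0],3.5],[[0,0,0],[0,0,0],3.5],[[0,0,0],[0,0,0],3.5]]'
```

```text
time: 18.33
ee_pos: [0.4972, -0.1497, 0.0317]
tcp_rot: [[1.0, 0.001, 0.001], [0.001, -1.0, -0.0], [0.001, 0.0, -1.0]]
contact_force: [0.3, -0.1, 3.9]
grip_width: 0.447
finger_force: 12.0
time: 18.58
ee_pos: [0.4974, -0.1498, 0.0314]
tcp_rot: [[1.0, 0.001, 0.001], [0.001, -1.0, -0.0], [0.001, 0.0, -1.0]]
contact_force: [-0.1, -0.3, 5.4]
grip_width: 0.45
finger_force: 12.0
```

Seated, with 5 N straight up and no lateral force. Release gently.

```bash
python3 -m crank '[[[0,0,-0.08],[0,0,0],3.5],[[0,0,0],[0,0,0],3.9],[[0,0,0],[0,0,0],4.1],[[0,0,0],[0,0,0],4.4],[[0,0,0],[0,0,0],5.0],[[0,0,0],[0,0,0],6.0],[[0,0,0],[0,0,0],6.5],[[0,0,0],[0,0,0],6.5]]' 3; python3 -m crank '[[[0,0,-0.5],[0,0,0],6.5],[[0,0,-1.5],[0,0,0],6.5],[[0,0,-3],[0,0,0],6.5],[[0,0,-4],[0,0,0],6.5],[[0,0,-4],[0,0,0],6.5],[[0,0,-4],[0,0,0],6.5],[[4,0,-2],[0,0,0],6.5],[[0,0,0],[0,0,0],6.5]]'
python3 -m crank '[[[0,4,0],[0,0,0],6.5],[[0,4,0],[0,0,0],6.5],[[0,4,0],[0,0,0],6.5],[[0,4,0],[0,0,0],6.5],[[0,0,0],[0,0,0],6.5]]'
python3 - <<'E'
from h import *
T=shot('top');S=shot('side')
for n in ('flute','big_flute','lid','taken_cup'):
    a=r.mark_of(n,T);b=r.mark_of(n,S)
    print(n,[(round(x['score'],2),(np.array(x['xy'])*[560,420]).round(0).tolist()) for x in a[:3]],[(round(x['score'],2),(np.array(x['xy'])*[560,420]).round(0).tolist()) for x in b[:3]])
X=[[.497,-.15,.024],[.497,-.15,.046]];print(proj(T,X).round(1).tolist(),proj(S,X).round(1).tolist())
for p in (T,S):
    for m in r.masks_of('flute',p)[:3]:
        ys,xs=np.nonzero(m['region']);print(m['score'],xs.min(),xs.max(),ys.min(),ys.max())
h=cv2.cvtColor(S['frame'],cv2.COLOR_RGB2HSV)
for y in range(244,280,3):
    row=h[y,335:395]; b=[i+335 for i in range(60) if 5<=row[i,0]<=16 and row[i,1]>80 and row[i,2]>110]
    print(y,(b[0],b[-1],len(b)) if b else '-')
a=T['frame'][160:290,90:380,::-1];cv2.imwrite('pics/end.png',np.hstack([cv2.resize(S['frame'][150:310,290:440,::-1],(560,600))]))
E
```

```text
time: 19.25
ee_pos: [0.4963, -0.1492, 0.0312]
tcp_rot: [[1.0, 0.001, -0.001], [0.001, -1.0, 0.001], [-0.001, -0.001, -1.0]]
contact_force: [0.7, -1.1, 0.2]
grip_width: 0.701
finger_force: 0.0
time: 19.92
ee_pos: [0.5407, -0.1511, 0.2279]
tcp_rot: [[1.0, 0.0, 0.014], [0.001, -1.0, -0.004], [0.014, 0.004, -1.0]]
contact_force: [-1.0, 0.8, 0.5]
grip_width: 0.745
finger_force: 0.0
time: 20.33
ee_pos: [0.533, -0.3161, 0.2196]
tcp_rot: [[1.0, -0.004, -0.001], [-0.004, -1.0, -0.003], [-0.001, 0.003, -1.0]]
contact_force: [0.0, 1.4, 0.5]
grip_width: 0.743
finger_force: 0.0
flute [(0.82, [320.0, 247.0])] [(0.81, [356.0, 270.0])]
big_flute [(0.67, [315.0, 178.0]), (0.57, [354.0, 209.0]), (0.55, [273.0, 199.0])] [(0.86, [406.0, 250.0]), (0.73, [366.0, 207.0]), (0.59, [313.0, 220.0])]
lid [(0.72, [139.0, 289.0])] []
taken_cup [(0.46, [311.0, 182.0])] [(0.61, [367.0, 215.0]), (0.31, [226.0, 178.0])]
[[319.4, 246.3], [320.6, 245.0]] [[357.7, 272.4], [359.3, 263.9]]
0.7 311 330 236 254
0.83 348 372 250 275
244 -
247 -
250 -
253 -
256 (358, 365, 3)
259 (352, 368, 16)
262 (354, 368, 15)
265 (353, 368, 12)
268 (355, 367, 13)
271 (357, 365, 9)
274 -
277 -
```

```bash
python3 - <<'E'
from h import *
a=[shot('side')['frame'],shot('top')['frame']]
for _ in range(10): q=r.capture('side')
b=[q['frame'],shot('top')['frame']]
print([cv2.absdiff(x,y).mean() for x,y in zip(a,b)], cv2.absdiff(a[0],b[0])[245:280,340:380].mean())
m=r.masks_of('lid',dict(r.capture('top')))
for x in m[:1]:
    ys,xs=np.nonzero(x['region']);print(x['score'],xs.min(),xs.max(),ys.min(),ys.max())
print(r.sense()['time'],r.finish_job())
E
```

```text
[np.float64(1.552062074829932), np.float64(2.82906179138322)] 2.3545238095238097
0.6 112 162 252 321
the job is handed in; nothing more can be done
21.6833 None
```

The job is handed in at about 21.7 s: the lid is off and lying flat on the worktop, handle up and clear of the case, the small flute is standing in the empty cup, and the big flute is still in its cup; I checked the final state from detector positions and masks, not a last picture.

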